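# Lock the filter cap onto the dust pot

## Robot

A 7-joint arm with a two-finger parallel gripper is mounted at the origin on the work surface. World frame = base frame: x ahead of the robot, y to its left, z up, the work surface at z = 0. Lengths are in mm, angles in rad, forces in N, time in s.
With the tool pointing down it reaches from about 400 to 875 mm from the base axis. Payload 6.5 kg.
Tool frame: the origin (TCP) lies on the centre line of the jaws, within the pads' length; the fingertips stand 14 mm ahead of it and the grasp point (between the pads) lies 5 mm behind it; z points along the fingers, y is the direction in which the jaws open and shut (so a half turn about z gives the same grasp; the last joint's range is limited). The gripper opens to 85 mm and grips with 20 to 120 N. Pads are 22 mm wide; open, the fingers measure 114 mm over their backs; the gripper's body (76 mm by 85 mm) begins 54 mm behind the grasp point. The pads swing forward as they close: fully open they stand 13 mm farther back than shut.
Start: joints at [-1.337, 0.536, -0.004, 1.538, 0.003, 1.067, -0.071], TCP at [191.959, 621.001, 245.29] pointing down, gripper open.
Joint ranges: [-2.7, 2.7], [-0.37, 2.16], [-1.27, 1.26], [0.24, 2.4], [-1.31, 4.45], [0.19, 1.91], [-2.76, 2.76]. Speed limits (rad/s): [2.39, 2.39, 3.14, 3.14, 3.14, 3.14, 3.14].

## Interface

Orientations are given as a unit quaternion [w, x, y, z].
In Python, from rig import sense, read_camera, finish_job gives the robot as it stands.
- The arm moves only by the tool step_arm, never from a script. Its argument "commands" is a list of rows, each a list of 3 entries, a list of its own where there are three numbers: the shift along the world's x, y, z in units of 400 mm (1.0 is 400 mm), then the turn, a rotation vector about the world's x, y, z in units of 0.5 rad (1.0 is 0.5 rad), then the closure, from -1 (fully open) to 1 (shut). In form: [[[dx, dy, dz], [rx, ry, rz], fingers], ...]. A call has 1 to 8 rows; each row is the pose to reach, as a shift and turn from the pose measured when the call began; what a row does not reach only later rows make up. A row lasts 1/8 s, in which the tool goes at most 62.5 mm and 10.7 degrees, less where a joint would pass 70% of its speed; a pose out of reach is approached as far as the arm can. A call with a number of a shift or a turn outside -1 to 1 is refused whole. A call with a gripper value outside its range is refused whole. The fingers move at their own pace and stop on an object; "squeeze" is the grip in N (left out, the last holds). Time passes only in rows, so rows that repeat a pose let the fingers close. It gives the time, the measured TCP pose, the force and the opening at its end, in the units of the state.
- sense(): the state, without advancing time (a new reading comes with each control period).
- read_camera(name): name is "scene" or "top"; returns a dict with "pixels" (480x640x3 uint8, red, green, blue), "vertical_fov" (degrees; the focal length in pixels is half the picture's height over the tangent of half this angle, whatever the lens; pixels are square), "cx", "cy" (the principal point, pixels), "k1" (the pictures are not rectified: a ray, as slopes to the right and down, at radius r is drawn at 1 + k1 r^2 times it, then the intrinsics apply), "view" (4x4, takes a point from world to camera coordinates). Camera axes: x right, y up, looking along -z (the intrinsics and any distortion apply to the point x, -y, -z); pixel columns grow to the right and rows downward; lengths in mm; the calibration is good to about 2 mm. A picture is of the moment at which its call begins. There is no depth.
- finish_job(): hands the job in, once; it reports no verdict.
The state is a dict: "t": time; "qpos": joint angles; "joint_velocities": joint speeds; "joint_torque": joint torques, N m; "eef_pos": TCP position; "ee_rot": TCP orientation; "force": force on the tool from outside, world axes, zero at the start; "wrist_torque": the same for the moment, N m; "opening": finger opening in mm.
Only numpy, scipy, OpenCV 4.12 (cv2) and the standard library are available. Lean on these libraries where they do the work, as an engineer would, in place of code of your own. Each camera call takes 0.05 s, during which the arm holds its last target.

## Task

Close the dust pot on the sanding bench: take the large cap with the bar grip, lower it into the pot's open collar with its two lugs in the two slots, press it down against the spring plate and twist it a quarter turn clockwise (seen from above) so that it stays locked, then let go. Leave the other two caps where they are.

Things in the scene. Friction and masses are not known exactly. Their poses are not given: they have to be found in the camera images.
- cap: Cap to fit: grey plastic, black bar, loose, 0.2-0.3 kg, upright on the bench. Origin: centre of its underside; z up; x along the grip bar (half turn: same). In mm: spigot diameter 60, z 0-22; two lugs at its foot under the bar's ends (+x, -x), reach 54 from the axis, 16 wide, z 0-8; disc diameter 124, z 22-34; upright grip bar 80 long (x), 22 wide (y), z 34-76.
- pot: Fixed grey drum. Origin: centre of its underside; z up; x through its two slots. In mm: metal collar flange z 124-130, diameter 140, opening 80; slots at +x, -x, 40 wide, to 62 from axis. White spring plate in it, top z 122, yields 14 (4 to 8 N). Cap rests there; pressed to cap origin z 108-116 its lugs pass under the flange, turn clockwise to a stop at 97 deg; let go, it rises to z 116 and stays.
- small_cap: Bystander: smaller grey cap with a black bar grip. Disc 80 mm in diameter, bar 50 mm long (x), 16 mm wide, 76 mm high in all. Origin: centre of its underside, on the bench; z up.
- plain_cap: Bystander: grey cap with a 124 mm disc like the right one's, but a round black knob 46 mm in diameter instead of a bar, and no lugs; 74 mm high in all. Origin: centre of its underside, on the bench; z up.
Things that resemble listed ones, but are neither listed nor needed, are in the scene too. What is shaped like the cap but green or orange is not meant.

How it is judged:
By the outcome, as a careful person would: the job done as asked, in the order asked, and still so for the second after the job is handed in, with the robot touching nothing.
It also fails if it takes over 40 s, if anything falls off the work surface, if the arm or the gripper's body presses on something with over 40 N, if the wrist force passes 120 N, or if a joint passes its speed limit or range.

## Working session

There is one attempt and no reset: what is moved stays moved. The work goes in short steps, Python scripts to look and compute and a tool call to move; the robot and the scene stay as the last step left them, time stands still between calls to the robot, and variables do not carry over. Pictures are saved under pics/ and viewed, and the job is handed in when it is done.

Besides the shell and the picture viewer there is one more tool, called by a JSON object that holds its "method" and its "body", one argument or row to a line. step_arm: Moves the arm, as the interface text tells. Its arguments: {"type":"object","properties":{"commands":{"type":"array"},"squeeze":{"type":"number"}},"required":["commands"]}

```bash
mkdir -p pics; cat > h.py <<'E'
import numpy as np, cv2
from rig import sense, read_camera, finish_job
def cam(n):
    c=read_camera(n); c['V']=np.array(c['view']); h=c['pixels'].shape[0]
    c['f']=h/2/np.tan(np.radians(c['vertical_fov'])/2); return c
def ray(c,px):
    f=c['f'];K=np.array([[f,0,c['cx']],[0,f,c['cy']],[0,0,1.]])
    s=cv2.undistortPoints(np.array(px,float).reshape(-1,1,2),K,np.array([c['k1'],0,0,0.])).reshape(-1,2)
    R=c['V'][:3,:3];o=-R.T@c['V'][:3,3]
    d=np.c_[s[:,0],-s[:,1],-np.ones(len(s))]@R
    return o,d
def plane(c,px,z):
    o,d=ray(c,px); t=(z-o[2])/d[:,2]; return o+d*t[:,None]
def proj(c,P):
    P=np.array(P,float).reshape(-1,3);q=P@c['V'][:3,:3].T+c['V'][:3,3]
    s=np.c_[q[:,0],-q[:,1]]/-q[:,2:];r2=(s**2).sum(1,keepdims=True);s=s*(1+c['k1']*r2)
    return s*c['f']+[c['cx'],c['cy']]
def save(c,name): cv2.imwrite('pics/'+name,c['pixels'][:,:,::-1])
E
python3 - <<'E'
from h import *
for n in('scene','top'):
    c=cam(n);save(c,n+'1.png');print(n,c['f'],c['cx'],c['cy'],c['k1'],-c['V'][:3,:3].T@c['V'][:3,3])
s=sense();print(s)
E
```

```text
scene 572.145527095734 308.9375756599281 230.12615695793147 0.021558122691422356 [1127.44578142  390.54074818  862.18317207]
top 487.7852240586256 326.12429352555046 235.00684167693458 0.011102613480863936 [377.60032761 -16.18489207 843.33567376]
{'t': 0.1, 'qpos': array([-1.33716578,  0.53710417, -0.00441502,  1.53879699,  0.00258923,
        1.06732581, -0.07120193]), 'joint_velocities': array([-0.00112133, -0.00315744,  0.00140098, -0.00170533,  0.00013489,
        0.001393  ,  0.00075884]), 'joint_torque': array([ 2.50611854e-03, -5.84559238e+01,  1.05185822e+00, -2.59772784e+01,
        1.26764752e-02,  4.57844173e-03, -1.54502821e-06]), 'eef_pos': array([191.83895992, 620.44931641, 244.48316047]), 'ee_rot': array([-6.05420356e-05,  1.49332386e-01,  9.88786719e-01, -8.12062999e-04]), 'force': array([ 0.14474423,  0.09487815, -0.71684277]), 'wrist_torque': array([-0.01743967, -0.02660846,  0.02175401]), 'opening': 85.31440500438964}
```

View pics/scene1.png

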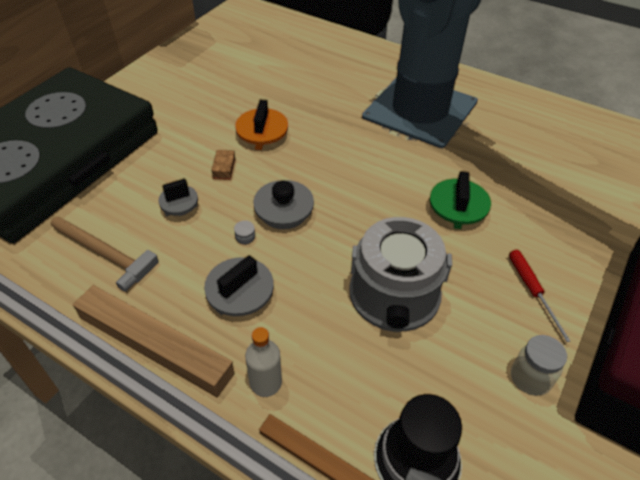

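View pics/top1.png

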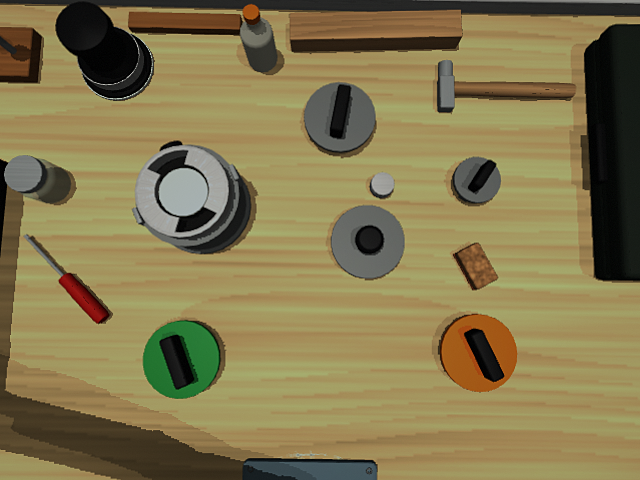

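Candidates in the top picture are the large grey cap with a bar (340,118), the small grey cap (476,180), the plain cap with a knob (368,241), and the green (182,359) and orange (479,353) look-alikes. By the description I choose (340,118). The pot is at about (188,193), with its slots near (170,160) and (203,218).

```bash
python3 - <<'E'
from h import *
c=cam('top');im=c['pixels'][:,:,::-1]
a=cv2.resize(im[70:170,290:390],(400,400),interpolation=cv2.INTER_CUBIC)
b=cv2.resize(im[130:260,125:255],(400,400),interpolation=cv2.INTER_CUBIC)
cv2.imwrite('pics/crop1.png',np.hstack([a,b]))
d=cam('scene');im=d['pixels'][:,:,::-1]
a=cv2.resize(im[240:330,190:290],(400,360),interpolation=cv2.INTER_CUBIC)
b=cv2.resize(im[210:330,340:460],(400,360),interpolation=cv2.INTER_CUBIC)
cv2.imwrite('pics/crop2.png',np.hstack([a,b]))
E
```

```text
(no output)
```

View pics/crop1.png

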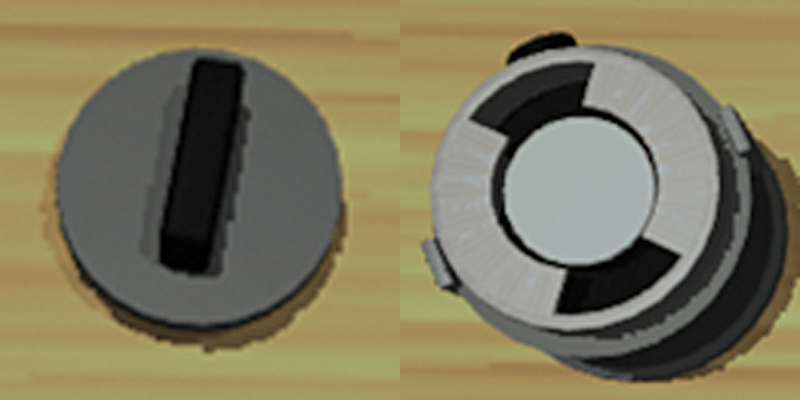

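View pics/crop2.png

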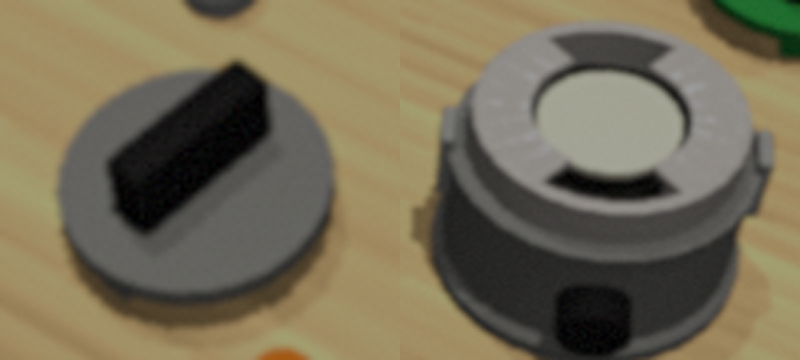

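```bash
cat > m.py <<'E'
from h import *
from scipy.optimize import least_squares
def circ(P,r=None,it=3):
    keep=np.ones(len(P),bool)
    for _ in range(it):
        Q=P[keep]
        g=lambda p:np.hypot(Q[:,0]-p[0],Q[:,1]-p[1])-(p[2] if r is None else r)
        x=least_squares(g,[*Q.mean(0)[:2],60],loss='soft_l1').x
        e=np.abs(np.hypot(P[:,0]-x[0],P[:,1]-x[1])-(x[2] if r is None else r)); keep=e<2
    return x,keep.sum(),len(P)
def big(m,near):
    n,l,st,ce=cv2.connectedComponentsWithStats(m.astype(np.uint8))
    return l==l[near[1],near[0]]
def cont(m):
    cs,_=cv2.findContours(m.astype(np.uint8),cv2.RETR_EXTERNAL,cv2.CHAIN_APPROX_NONE)
    return max(cs,key=cv2.contourArea).reshape(-1,2)
E
python3 - <<'E'
from m import *
cs={n:cam(n) for n in('top','scene')}
for n,seed,b in(('top',(315,130),(340,110)),('scene',(225,300),(240,272))):
    c=cs[n];hsv=cv2.cvtColor(c['pixels'],cv2.COLOR_RGB2HSV);S,V=hsv[:,:,1],hsv[:,:,2]
    rgb=c['pixels'].astype(int);chroma=rgb.max(2)-rgb.min(2)
    print(n,rgb[seed[1],seed[0]],rgb[b[1],b[0]])
    g=(chroma<18)
    g=cv2.morphologyEx(g.astype(np.uint8),cv2.MORPH_OPEN,np.ones((3,3)))
    m=big(g,seed);ct=cont(m)
    P=plane(c,ct,34)
    o=-c['V'][:3,:3].T@c['V'][:3,3]
    cen=P.mean(0);dirv=(cen-o)[:2];far=((P-cen)[:,:2]@dirv)>0.0*np.linalg.norm(dirv)
    print('disc free',circ(P[far]),'fixed62',circ(P[far],62))
    dk=big((V<42),b); cb=cont(dk)
    for z in(76,):
        Pb=plane(c,cb,z)[:,:2].astype(np.float32)
        print('bar rect z',z,cv2.minAreaRect(Pb))
    if n=='top':
        # histogram of bar V
        print(np.bincount(V[dk],minlength=45)[:45])
# pot
c=cs['top'];rgb=c['pixels'].astype(int);V=rgb.max(2)
print([ (p,rgb[p[1],p[0]]) for p in((150,190),(183,192),(170,160),(203,218),(232,200),(218,180))])
E
```

```text
top [95 99 95] [19 19 19]
disc free (array([681.43164072, -39.55861806,  59.86039721]), np.int64(99), 99) fixed62 (array([678.81541352, -39.31410754,  60.        ]), np.int64(87), 99)
bar rect z 76 ((673.8912353515625, -40.390499114990234), (25.40194320678711, 91.04214477539062), 79.96994018554688)
[27  9 14 33 21 22 22 13 10 17  6 17 17 16 23 30 50 63 93 82 57 34  8  1
  2  4  7  5  5  5  1  4  3  1  1  2  4  3  2  1  4  4  0  0  0]
scene [85 83 80] [20 17 17]
disc free (array([681.99281333, -39.73135835,  59.32864677]), np.int64(82), 88) fixed62 (array([683.71034299, -37.06163768,  60.        ]), np.int64(68), 88)
bar rect z 76 ((692.5594482421875, -29.559059143066406), (39.74846267700195, 89.15709686279297), 80.19480895996094)
[((150, 190), array([162, 166, 166])), ((183, 192), array([166, 175, 174])), ((170, 160), array([24, 24, 24])), ((203, 218), array([17, 17, 16])), ((232, 200), array([41, 43, 42])), ((218, 180), array([163, 165, 160]))]
```

```bash
python3 - <<'E'
from m import *
c=cam('top');rgb=c['pixels'].astype(int);V=rgb.max(2)
m=big((V<30)&(V>11),(340,110));cb=cont(m);r=cv2.minAreaRect(plane(c,cb,76)[:,:2].astype(np.float32));print('bar top',r)
box=cv2.boxPoints(r);print(box)
# PCA of mask
ys,xs=np.nonzero(m);P=plane(c,np.c_[xs,ys],76)[:,:2];u=np.linalg.svd(P-P.mean(0),full_matrices=0)[2][0];print('pca',P.mean(0),np.degrees(np.arctan2(u[1],u[0])))
# both long edges
n=np.array([-u[1],u[0]])
# pot
f=cv2.morphologyEx((V>115).astype(np.uint8),cv2.MORPH_OPEN,np.ones((2,2)))
fm=big(f,(150,190))|big(f,(218,180))
ys,xs=np.nonzero(fm);hull=cv2.convexHull(np.c_[xs,ys].astype(np.int32)).reshape(-1,2)
ct=np.vstack([x.reshape(-1,2) for x in cv2.findContours(fm.astype(np.uint8),cv2.RETR_EXTERNAL,cv2.CHAIN_APPROX_NONE)[0]])
P=plane(c,ct,130)
x=circ(P[np.hypot(*(P-P.mean(0))[:,:2].T)>62]);print('flange',x)
cen=x[0][:2]
# opening: inner edge & slots
r_,=[np.hypot(*(plane(c,np.array([[188,193]]),130)[0,:2]-cen))]
H,W=V.shape;yy,xx=np.mgrid[120:270,110:260]
G=plane(c,np.c_[xx.ravel(),yy.ravel()],130)[:,:2]-cen
rr=np.hypot(*G.T);an=np.degrees(np.arctan2(G[:,1],G[:,0]));v=V[120:270,110:260].ravel()
s=(rr>46)&(rr<58)&(v<90)
t=np.radians(an[s]);h=0.5*np.angle(np.exp(2j*t).mean());print('slot axis',np.degrees(h), s.sum())
for k in(0,1):
    d=(np.degrees(np.angle(np.exp(1j*(t-h-k*np.pi)))));d=d[abs(d)<90];print(np.percentile(d,[1,50,99]),d.mean(),len(d))
# spring plate at z122
p=big((V>115),(183,192));print(p.sum());
cp=cont(p);print('plate',circ(plane(c,cp,122)))
d=cam('scene');rgb=d['pixels'].astype(int);V=rgb.max(2)
im=[c['pixels'].copy(),d['pixels'].copy()]
def dr(i,cc,pts,col): cv2.polylines(im[i],[np.round(proj(cc,pts)).astype(np.int32)],True,col,1)
a=np.linspace(0,2*np.pi,60)
for i,cc in enumerate((c,d)):
    dr(i,cc,np.c_[cen[0]+70*np.cos(a),cen[1]+70*np.sin(a),130+0*a],(255,0,0))
    dr(i,cc,[[*(cen+60*k*np.array([np.cos(h),np.sin(h)])),130] for k in(-1,1)],(255,0,0))
    dr(i,cc,np.c_[681.5+62*np.cos(a),-39.5+62*np.sin(a),34+0*a],(255,0,0))
    th=np.arctan2(u[1],u[0]);U=np.array([np.cos(th),np.sin(th)]);N=np.array([-U[1],U[0]])
    dr(i,cc,[[*(np.array([681.5,-39.5])+40*sx*U+11*sy*N),76] for sx,sy in((1,1),(1,-1),(-1,-1),(-1,1))],(255,255,0))
q=lambda im,x,y,w:cv2.resize(im[y:y+w,x:x+w],(400,400),interpolation=cv2.INTER_NEAREST)
o=np.hstack([q(im[0],290,70,100),q(im[0],125,130,130)]);o2=np.hstack([q(im[1],190,240,100),q(im[1],340,210,120)])
cv2.imwrite('pics/ov1.png',cv2.resize(np.vstack([o,o2]),(600,600))[:,:,::-1])
E
```

```text
bar top ((681.3009033203125, -39.439422607421875), (20.305727005004883, 75.50772094726562), 79.96726989746094)
[[642.35565  -42.85991 ]
 [716.7087   -56.01416 ]
 [720.24615  -36.018936]
 [645.8931   -22.864685]]
pca [680.2686857  -39.47832557] 169.85230892496622
flange (array([454.00237216, -13.11095438, 429.1659842 ]), np.int64(68), 3111)
slot axis nan 0<stdin>:23: RuntimeWarning: Mean of empty slice.
  ret = ret.dtype.type(ret / rcount)
Traceback (most recent call last):
IndexError: index -1 is out of bounds for axis 0 with size 0
```

```bash
cat > pot.py <<'E'
from m import *
c=cam('top');rgb=c['pixels'].astype(int);V=rgb.max(2);ch=V-rgb.min(2)
fm=(V>125)&(ch<22); fm[:, :110]=0;fm[:,260:]=0;fm[:120]=0;fm[270:]=0
ys,xs=np.nonzero(fm);
# drop plate & specks: keep hull of open mask
f=cv2.morphologyEx(fm.astype(np.uint8),cv2.MORPH_OPEN,np.ones((3,3)))
n,l,st,ce=cv2.connectedComponentsWithStats(f);print(st[1:].tolist())
ct=np.vstack([x.reshape(-1,2) for x in cv2.findContours((f>0).astype(np.uint8),cv2.RETR_LIST,cv2.CHAIN_APPROX_NONE)[0]])
P=plane(c,ct,130);c0=plane(c,np.array([[188,193]]),130)[0]
c0=plane(c,np.array([[185,192]]),130)[0]
R=np.hypot(*(P-c0)[:,:2].T);x=circ(P[(R>60)&(R<78)]);print('flange',x)
cen=x[0][:2]
yy,xx=np.mgrid[120:270,110:260]
G=plane(c,np.c_[xx.ravel(),yy.ravel()],130)[:,:2]-cen
rr=np.hypot(*G.T);an=np.degrees(np.arctan2(G[:,1],G[:,0]));v=V[120:270,110:260].ravel()
s=(rr>46)&(rr<58)&(v<100)
t=np.radians(an[s]);h=0.5*np.angle(np.exp(2j*t).mean());print('slot axis',np.degrees(h), s.sum())
for k in(0,1):
    d=(np.degrees(np.angle(np.exp(1j*(t-h-k*np.pi)))));d=d[abs(d)<90];print(np.percentile(d,[1,50,99]),d.mean(),len(d))
p=big(f,(183,192))
print('plate',circ(plane(c,cont(p),122)))
d=cam('scene')
im=[c['pixels'].copy(),d['pixels'].copy()]
def dr(i,cc,pts,col): cv2.polylines(im[i],[np.round(proj(cc,pts)).astype(np.int32)],True,col,1)
a=np.linspace(0,2*np.pi,60);th=np.radians(-10)
for i,cc in enumerate((c,d)):
    dr(i,cc,np.c_[cen[0]+70*np.cos(a),cen[1]+70*np.sin(a),130+0*a],(255,0,0))
    dr(i,cc,[[*(cen+62*k*np.array([np.cos(h),np.sin(h)])),130] for k in(-1,1)],(255,0,0))
    dr(i,cc,np.c_[681.5+62*np.cos(a),-39.5+62*np.sin(a),34+0*a],(255,0,0))
    U=np.array([np.cos(th),np.sin(th)]);N=np.array([-U[1],U[0]])
    dr(i,cc,[[*(np.array([681.5,-39.5])+40*sx*U+11*sy*N),76] for sx,sy in((1,1),(1,-1),(-1,-1),(-1,1))],(255,255,0))
q=lambda im,x,y,w:cv2.resize(im[y:y+w,x:x+w],(400,400),interpolation=cv2.INTER_NEAREST)
o=np.hstack([q(im[0],290,70,100),q(im[0],125,130,130)]);o2=np.hstack([q(im[1],190,240,100),q(im[1],340,210,120)])
cv2.imwrite('pics/ov1.png',cv2.resize(np.vstack([o,o2]),(600,600))[:,:,::-1])
E
python3 pot.py
```

```text
[[135, 145, 93, 92, 5095], [231, 168, 3, 3, 9], [137, 218, 4, 4, 14]]
flange (array([526.27433201, 196.35572567,  68.23548948]), np.int64(260), 335)
slot axis 25.91037422496089 603
[-29.63881865   0.16394742  30.44361262] 0.2712346547418507 294
[-29.83826286  -0.28536005  30.37837769] -0.2222692384514021 309
plate (array([527.94158687, 198.73939237,  69.00070705]), np.int64(260), 260)
```

View pics/ov1.png

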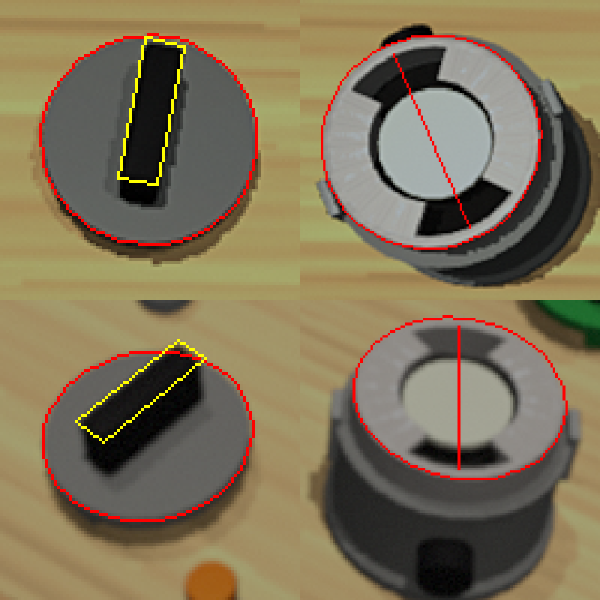

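Overlay: the fitted outlines sit on the cap disc, the bar and the pot flange in both views. The cap is at (681.4, -39.5) with its bar at -10°, and the disc agrees across both views within 1 mm. The pot is at (526.3, 196.4) with its slot axis at 25.9°. The plan is to grip across the bar (tool y at 80°), turn +36° on the way to the pot, press, then turn about -93°.

{"method": "step_arm", "body": {
  "commands": [
    [[0.076,-0.103,0],[0,0,0.03],-1],
    [[0.153,-0.206,0],[0,0,0.06],-1],
    [[0.23,-0.31,0],[0,0,0.09],-1],
    [[0.306,-0.413,0],[0,0,0.12],-1],
    [[0.382,-0.516,0],[0,0,0.15],-1],
    [[0.459,-0.619,0],[0,0,0.19],-1],
    [[0.535,-0.722,0],[0,0,0.22],-1],
    [[0.612,-0.825,0],[0,0,0.25],-1]
  ]
}}

```text
t: 1.45
eef_pos: [437.7, 289.6, 245.6]
ee_rot: [0.0, 0.087, 0.996, 0.0]
force: [0.5, -0.0, -0.3]
opening: 85.3
```

```bash
cat > st.py <<'E'
from h import *
from scipy.spatial.transform import Rotation as R
s=sense();q=s['ee_rot'];M=R.from_quat([q[1],q[2],q[3],q[0]]).as_matrix()
print('t',round(s['t'],2),'pos',s['eef_pos'].round(1),'yaw y',np.degrees(np.arctan2(M[1,1],M[0,1])).round(2),'z',M[:,2].round(3),'F',s['force'].round(1),'T',s['wrist_torque'].round(2),'op',round(s['opening'],1),'q',s['qpos'].round(2))
E
python3 st.py
```

```text
t 1.45 pos [437.7 289.6 245.6] yaw y 80.02 z [ 0.001  0.    -1.   ] F [ 0.5 -0.  -0.3] T [-0.02 -0.08  0.02] op 85.3 q [-0.74  0.32  0.09  1.87 -0.03  0.95  0.76]
```

{"method": "step_arm", "body": {
  "commands": [
    [[0.076,-0.103,0],[0,0,0],-1],
    [[0.153,-0.206,0],[0,0,0],-1],
    [[0.23,-0.31,0],[0,0,0],-1],
    [[0.306,-0.413,0],[0,0,0],-1],
    [[0.382,-0.516,0],[0,0,0],-1],
    [[0.459,-0.619,-0.06],[0,0,0],-1],
    [[0.535,-0.722,-0.13],[0,0,0],-1],
    [[0.609,-0.823,-0.2],[0,0,0],-1]
  ]
}}

```text
t: 2.45
eef_pos: [682.4, -40.8, 164.8]
ee_rot: [0.001, 0.087, 0.996, 0.0]
force: [0.9, 0.4, -0.1]
opening: 85.1
```

```bash
python3 st.py
```

```text
t 2.45 pos [682.4 -40.8 164.8] yaw y 80.04 z [ 0.001  0.001 -1.   ] F [ 0.9  0.4 -0.1] T [ 0.03 -0.05 -0.03] op 85.1 q [-0.13  0.68  0.19  1.51 -0.15  0.96  1.5 ]
```

{"method": "step_arm", "body": {
  "commands": [
    [[-0.002,0.003,-0.07],[0,0,0],-1],
    [[-0.002,0.003,-0.14],[0,0,0],-1],
    [[-0.002,0.003,-0.2],[0,0,0],-1],
    [[-0.002,0.003,-0.24],[0,0,0],-1],
    [[-0.002,0.003,-0.268],[0,0,0],-1],
    [[-0.002,0.003,-0.268],[0,0,0],-1]
  ]
}}

```text
t: 3.2
eef_pos: [681.3, -39.5, 57.2]
ee_rot: [0.0, 0.087, 0.996, 0.0]
force: [0.3, -0.0, 0.3]
opening: 85.2
```

```bash
python3 st.py; python3 - <<'E'
from h import *
c=cam('scene');cv2.imwrite('pics/g1.png',cv2.resize(c['pixels'][150:350,130:380,::-1],(750,600)))
E
```

```text
t 3.2 pos [681.3 -39.5  57.2] yaw y 80.04 z [ 0.     0.001 -1.   ] F [ 0.3 -0.   0.3] T [-0.04 -0.01 -0.  ] op 85.2 q [-0.11  0.82  0.16  1.55 -0.17  0.78  1.51]
```

View pics/g1.png

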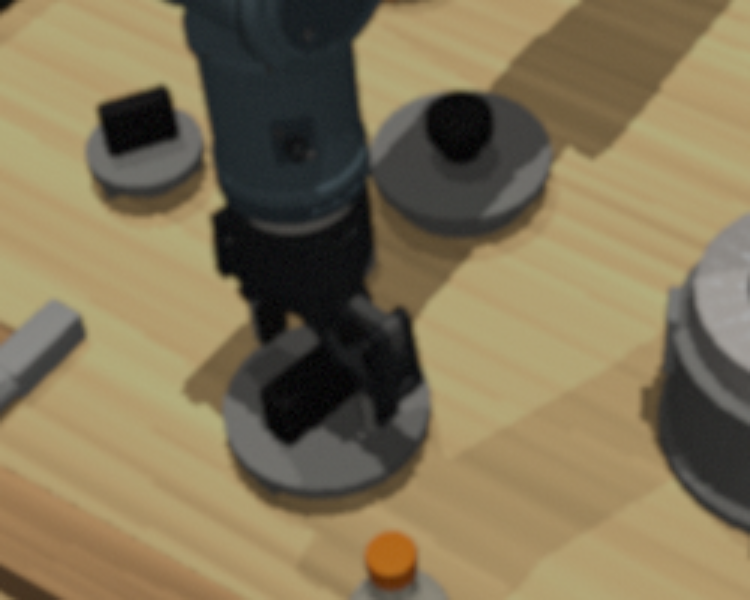

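The jaws straddle the bar around crop (310,395), with nothing touching. I'll close on it now.

{"method": "step_arm", "body": {
  "commands": [
    [[0,0,0],[0,0,0],0],
    [[0,0,0],[0,0,0],1],
    [[0,0,0],[0,0,0],1],
    [[0,0,0],[0,0,0],1],
    [[0,0,0],[0,0,0],1],
    [[0,0,0],[0,0,0],1]
  ],
  "squeeze": 70
}}

```text
t: 4.0
eef_pos: [682.2, -39.8, 58.4]
ee_rot: [0.001, 0.087, 0.996, 0.0]
force: [-0.4, -0.6, 4.8]
opening: 21.3
```

```bash
python3 st.py
```

```text
t 4.0 pos [682.2 -39.8  58.4] yaw y 80.03 z [ 0.002  0.    -1.   ] F [-0.4 -0.6  4.8] T [-0.08  0.12 -0.01] op 21.3 q [-0.11  0.82  0.16  1.55 -0.17  0.78  1.51]
```

{"method": "step_arm", "body": {
  "commands": [
    [[0,0,0.05],[0,0,0],1],
    [[0,0,0.13],[0,0,0],1],
    [[0,0,0.23],[0,0,0],1],
    [[0,0,0.33],[0,0,0],1],
    [[0,0,0.4],[0,0,0],1],
    [[0,0,0.43],[0,0,0],1],
    [[0,0,0.43],[0,0,0],1]
  ]
}}

```text
t: 4.88
eef_pos: [682.2, -39.7, 230.9]
ee_rot: [0.002, 0.087, 0.996, 0.0]
force: [0.4, 0.4, -2.6]
opening: 21.1
```

```bash
python3 st.py; python3 - <<'E'
from h import *
c=cam('scene');cv2.imwrite('pics/g2.png',cv2.resize(c['pixels'][50:350,130:480,::-1],(700,600)))
E
```

```text
t 4.88 pos [682.2 -39.7 230.9] yaw y 80.03 z [ 0.003  0.001 -1.   ] F [ 0.4  0.4 -2.6] T [ 0.04 -0.06 -0.02] op 21.1 q [-0.14  0.61  0.2   1.47 -0.13  1.07  1.49]
```

View pics/g2.png

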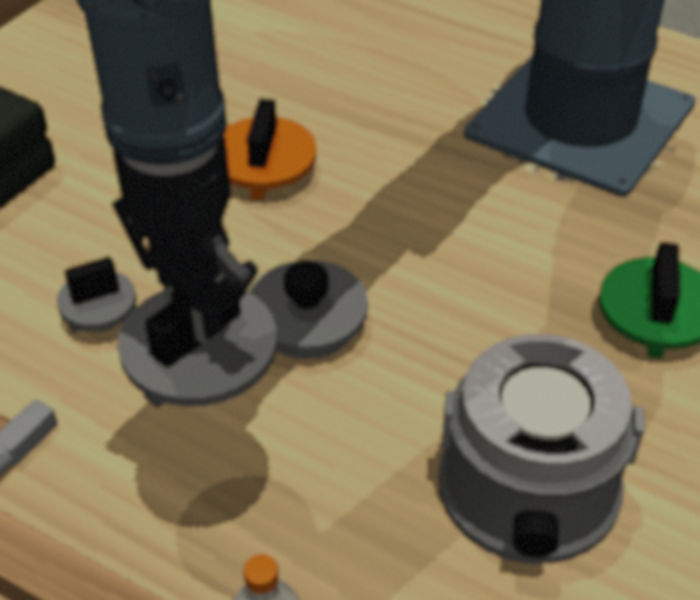

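The cap hangs level in the jaws at crop (195,345), clear of the bystanders. Now over to the pot.

{"method": "step_arm", "body": {
  "commands": [
    [[-0.04,0.06,0],[0,0,0.1],1],
    [[-0.09,0.14,0],[0,0,0.22],1],
    [[-0.15,0.23,0],[0,0,0.36],1],
    [[-0.21,0.32,0],[0,0,0.5],1],
    [[-0.27,0.41,0],[0,0,0.64],1],
    [[-0.33,0.5,0],[0,0,0.78],1],
    [[-0.37,0.56,0],[0,0,0.9],1],
    [[-0.389,0.59,0],[0,0,0.96],1]
  ]
}}

```text
t: 5.92
eef_pos: [524.9, 197.4, 228.9]
ee_rot: [-0.0, -0.154, 0.988, 0.0]
force: [0.3, -0.3, -3.0]
opening: 20.9
```

```bash
python3 st.py
```

```text
t 5.92 pos [524.9 197.4 228.9] yaw y 107.71 z [-0.001  0.001 -1.   ] F [ 0.3 -0.3 -3. ] T [-0.01 -0.06  0.01] op 20.9 q [-0.47  0.4   0.04  1.8  -0.02  0.94  1.46]
```

{"method": "step_arm", "body": {
  "commands": [
    [[0.004,-0.0025,-0.02],[0,0,0.14],1],
    [[0.004,-0.0025,-0.045],[0,0,0.286],1],
    [[0.004,-0.0025,-0.05],[0,0,0.286],1],
    [[0.004,-0.0025,-0.05],[0,0,0.286],1]
  ]
}}

```text
t: 6.42
eef_pos: [526.9, 195.7, 208.8]
ee_rot: [-0.0, -0.223, 0.975, 0.0]
force: [0.1, -0.7, -2.1]
opening: 20.9
```

```bash
python3 st.py; python3 - <<'E'
from h import *
c=cam('scene');d=cam('top');s=sense();p=s['eef_pos'];z=p[2]-57.8
im=[c['pixels'].copy(),d['pixels'].copy()];a=np.linspace(0,2*np.pi,60)
for i,cc in enumerate((c,d)):
    cv2.polylines(im[i],[np.round(proj(cc,np.c_[p[0]+62*np.cos(a),p[1]+62*np.sin(a),z+34+0*a])).astype(np.int32)],True,(255,0,0),1)
q=lambda im,x,y,w:cv2.resize(im[y:y+w,x:x+w],(400,400),interpolation=cv2.INTER_CUBIC)
cv2.imwrite('pics/g3.png',np.hstack([q(im[0],325,180,150),q(im[1],90,90,180)])[:,:,::-1])
E
```

```text
t 6.42 pos [526.9 195.7 208.8] yaw y 115.76 z [-0.001  0.    -1.   ] F [ 0.1 -0.7 -2.1] T [-0.05 -0.01  0.02] op 20.9 q [-0.44  0.43  0.01  1.81 -0.01  0.9   1.59]
```

View pics/g3.png

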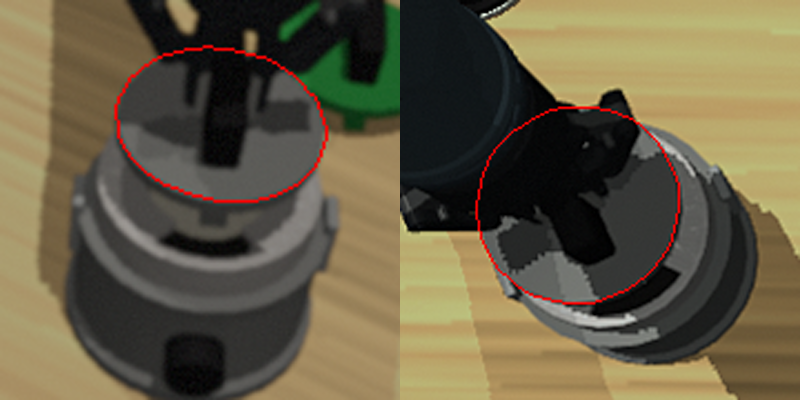

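The cap sits at the predicted outline, and the front lug (crop 213,213) is over the front slot (210,243). Lowering onto the plate.

{"method": "step_arm", "body": {
  "commands": [
    [[-0.001,0.001,-0.015],[0,0,0],1],
    [[-0.001,0.001,-0.03],[0,0,0],1],
    [[-0.001,0.001,-0.045],[0,0,0],1],
    [[-0.001,0.001,-0.06],[0,0,0],1],
    [[-0.001,0.001,-0.07],[0,0,0],1],
    [[-0.001,0.001,-0.07],[0,0,0],1]
  ]
}}

```text
t: 7.28
eef_pos: [526.5, 196.5, 181.0]
ee_rot: [-0.0, -0.223, 0.975, 0.0]
force: [0.4, 0.1, -3.3]
opening: 21.3
```

```bash
python3 st.py
```

```text
t 7.28 pos [526.5 196.5 181. ] yaw y 115.82 z [-0.  0. -1.] F [ 0.4  0.1 -3.3] T [-0.01  0.02  0.05] op 21.3 q [-0.44  0.47  0.01  1.83 -0.    0.84  1.59]
```

{"method": "step_arm", "body": {
  "commands": [
    [[0,0,-0.01],[0,0,0],1],
    [[0,0,-0.02],[0,0,0],1],
    [[0,0,-0.029],[0,0,0],1],
    [[0,0,-0.029],[0,0,0],1]
  ]
}}

```text
t: 7.78
eef_pos: [526.9, 196.6, 169.5]
ee_rot: [0.0, -0.223, 0.975, 0.0]
force: [-0.8, 0.5, 4.8]
opening: 21.4
```

```bash
python3 st.py
```

```text
t 7.78 pos [526.9 196.6 169.5] yaw y 115.82 z [ 0.     0.001 -1.   ] F [-0.8  0.5  4.8] T [-0.05  0.1  -0.03] op 21.4 q [-0.44  0.48  0.01  1.84 -0.    0.82  1.59]
```

The spring reads about 7.4 N net, and the cap is about 10 mm below rest, so the lugs should be under the flange. Turning clockwise.

{"method": "step_arm", "body": {
  "commands": [
    [[0,0,0],[0,0,-0.12],1],
    [[0,0,0],[0,0,-0.26],1],
    [[0,0,0],[0,0,-0.4],1],
    [[0,0,0],[0,0,-0.54],1],
    [[0,0,0],[0,0,-0.68],1],
    [[0,0,0],[0,0,-0.82],1],
    [[0,0,0],[0,0,-0.95],1]
  ]
}}

```text
t: 8.65
eef_pos: [527.5, 197.0, 170.0]
ee_rot: [0.001, 0.013, 1.0, 0.001]
force: [0.8, -0.3, 3.7]
opening: 21.4
```

```bash
python3 st.py
```

```text
t 8.65 pos [527.5 197.  170. ] yaw y 88.49 z [ 0.002  0.001 -1.   ] F [ 0.8 -0.3  3.7] T [0.06 0.01 0.09] op 21.4 q [-0.53  0.48  0.12  1.84 -0.08  0.82  1.18]
```

{"method": "step_arm", "body": {
  "commands": [
    [[-0.001,-0.001,-0.001],[0,0,-0.13],1],
    [[-0.002,-0.001,-0.001],[0,0,-0.27],1],
    [[-0.002,-0.001,-0.001],[0,0,-0.41],1],
    [[-0.002,-0.001,-0.001],[0,0,-0.55],1],
    [[-0.002,-0.001,-0.001],[0,0,-0.69],1],
    [[-0.002,-0.001,-0.001],[0,0,-0.83],1],
    [[-0.002,-0.001,-0.001],[0,0,-0.97],1]
  ]
}}

```text
t: 9.52
eef_pos: [527.2, 196.9, 170.1]
ee_rot: [0.002, 0.254, 0.967, 0.001]
force: [0.1, -0.0, 4.2]
opening: 21.2
```

```bash
python3 st.py
```

```text
t 9.53 pos [527.2 196.9 170.1] yaw y 60.59 z [ 0.004  0.001 -1.   ] F [ 0.1 -0.   4.2] T [0.02 0.05 0.  ] op 21.2 q [-0.62  0.49  0.24  1.85 -0.15  0.82  0.75]
```

{"method": "step_arm", "body": {
  "commands": [
    [[-0.001,-0.001,-0.001],[0,0,-0.13],1],
    [[-0.002,-0.001,-0.001],[0,0,-0.27],1],
    [[-0.002,-0.001,-0.001],[0,0,-0.41],1],
    [[-0.002,-0.001,-0.001],[0,0,-0.55],1],
    [[-0.002,-0.001,-0.001],[0,0,-0.69],1],
    [[-0.002,-0.001,-0.001],[0,0,-0.83],1],
    [[-0.002,-0.001,-0.001],[0,0,-0.97],1]
  ]
}}

```text
t: 10.4
eef_pos: [526.9, 196.7, 170.1]
ee_rot: [0.002, 0.48, 0.877, 0.001]
force: [-1.0, 0.3, 4.6]
opening: 21.0
```

```bash
python3 st.py
```

```text
t 10.4 pos [526.9 196.7 170.1] yaw y 32.68 z [ 0.005 -0.001 -1.   ] F [-1.   0.3  4.6] T [-0.02  0.07  0.06] op 21.0 q [-0.71  0.5   0.36  1.86 -0.23  0.82  0.34]
```

{"method": "step_arm", "body": {
  "commands": [
    [[0,0,0],[0,0,-0.13],1],
    [[0,0,0],[0,0,-0.26],1],
    [[0,0,0],[0,0,-0.36],1],
    [[0,0,0],[0,0,-0.39],1],
    [[0,0,0],[0,0,-0.39],1]
  ]
}}

```text
t: 11.02
eef_pos: [527.3, 196.8, 170.4]
ee_rot: [0.003, 0.562, 0.827, 0.001]
force: [-0.0, -0.6, 3.9]
opening: 20.9
```

```bash
python3 st.py; python3 - <<'E'
from h import *
c=cam('scene');d=cam('top')
q=lambda im,x,y,w:cv2.resize(im[y:y+w,x:x+w],(400,400),interpolation=cv2.INTER_CUBIC)
cv2.imwrite('pics/g4.png',np.hstack([q(c['pixels'],325,180,150),q(d['pixels'],90,90,180)])[:,:,::-1])
E
```

```text
t 11.03 pos [527.3 196.8 170.4] yaw y 21.55 z [ 0.005 -0.001 -1.   ] F [-0.  -0.6  3.9] T [-0.08 -0.04  0.04] op 20.9 q [-0.75  0.51  0.41  1.86 -0.26  0.82  0.17]
```

View pics/g4.png

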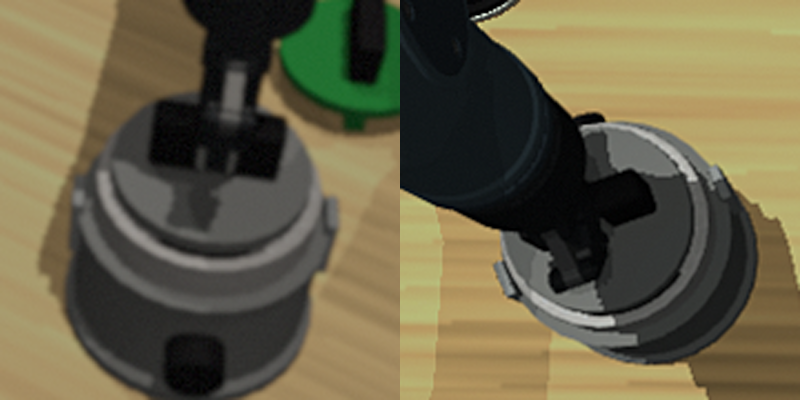

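Turned 94°; the bar (crop 218,140 in the scene view) is now across the slot axis and the cap is low in the collar. I'll ease up about 4 mm to seat the lugs under the flange, then open.

{"method": "step_arm", "body": {
  "commands": [
    [[0,0,0.005],[0,0,0],1],
    [[0,0,0.01],[0,0,0],1],
    [[0,0,0.012],[0,0,0],1],
    [[0,0,0.012],[0,0,0],1]
  ]
}}

```text
t: 11.62
eef_pos: [527.3, 196.8, 174.4]
ee_rot: [0.003, 0.562, 0.827, 0.001]
force: [5.8, 0.7, -10.3]
opening: 21.1
```

```bash
python3 st.py
```

```text
t 11.62 pos [527.3 196.8 174.4] yaw y 21.54 z [ 0.005 -0.002 -1.   ] F [  5.8   0.7 -10.3] T [ 0.34 -1.12  0.05] op 21.1 q [-0.75  0.5   0.42  1.86 -0.26  0.83  0.17]
```

The upward pull meets -10 N, so the lugs hold. I'll ease down 1 mm and open.

{"method": "step_arm", "body": {
  "commands": [
    [[0,0,-0.003],[0,0,0],1],
    [[0,0,-0.003],[0,0,0],0.5],
    [[0,0,-0.003],[0,0,0],0],
    [[0,0,-0.003],[0,0,0],-0.5],
    [[0,0,-0.003],[0,0,0],-1],
    [[0,0,-0.003],[0,0,0],-1],
    [[0,0,-0.003],[0,0,0],-1]
  ]
}}

```text
t: 12.5
eef_pos: [527.2, 196.8, 173.2]
ee_rot: [0.003, 0.562, 0.827, 0.001]
force: [-0.8, -0.1, -0.5]
opening: 85.2
```

```bash
python3 st.py
```

```text
t 12.5 pos [527.2 196.8 173.2] yaw y 21.54 z [ 0.005 -0.002 -1.   ] F [-0.8 -0.1 -0.5] T [ 0.04 -0.03  0.02] op 85.2 q [-0.75  0.5   0.41  1.86 -0.26  0.83  0.17]
```

Released with no contact force. I'll withdraw straight up, then aside toward the start side for a clear view.

{"method": "step_arm", "body": {
  "commands": [
    [[0,0,0.04],[0,0,0],-1],
    [[0,0,0.1],[0,0,0],-1],
    [[0,0,0.18],[0,0,0],-1],
    [[0,0,0.26],[0,0,0],-1],
    [[-0.08,0.1,0.3],[0,0,0],-1],
    [[-0.17,0.21,0.3],[0,0,0],-1],
    [[-0.26,0.33,0.3],[0,0,0],-1],
    [[-0.35,0.45,0.3],[0,0,0],-1]
  ]
}}

```text
t: 13.5
eef_pos: [386.3, 378.2, 294.7]
ee_rot: [0.003, 0.563, 0.827, 0.002]
force: [0.7, 0.5, 0.4]
opening: 85.2
```

{"method": "step_arm", "body": {
  "commands": [
    [[-0.06,0.11,0],[0,0,0],-1],
    [[-0.12,0.22,0],[0,0,0],-1],
    [[-0.18,0.33,0],[0,0,0],-1],
    [[-0.24,0.44,0],[0,0,0],-1],
    [[-0.24,0.44,0],[0,0,0],-1]
  ]
}}

```text
t: 14.12
eef_pos: [286.2, 557.9, 295.2]
ee_rot: [0.002, 0.56, 0.829, 0.002]
force: [0.5, -0.6, -0.8]
opening: 85.2
```

```bash
python3 st.py; python3 - <<'E'
from m import *
c=cam('scene');d=cam('top');save(d,'top_end.png')
q=lambda im,x,y,w:cv2.resize(im[y:y+w,x:x+w],(400,400),interpolation=cv2.INTER_CUBIC)
cv2.imwrite('pics/g5.png',np.hstack([q(c['pixels'],325,180,150),q(d['pixels'],110,110,150)])[:,:,::-1])
rgb=d['pixels'].astype(int);V=rgb.max(2);m=(V<32)&(V>11);m[:150]=0;m[225:]=0;m[:,:155]=0;m[:,215:]=0
m=cv2.morphologyEx(m.astype(np.uint8),cv2.MORPH_OPEN,np.ones((3,3)))
r=cv2.minAreaRect(plane(d,cont(m),116+76)[:,:2].astype(np.float32));print(r)
E
```

```text
t 14.12 pos [286.2 557.9 295.2] yaw y 21.92 z [ 0.005  0.002 -1.   ] F [ 0.5 -0.6 -0.8] T [-0.06  0.04 -0.01] op 85.2 q [-1.39  0.46  0.31  1.57 -0.15  1.13 -0.67]
((528.6854858398438, 187.9825439453125), (16.96530532836914, 59.536163330078125), 21.834228515625)
```

View pics/g5.png

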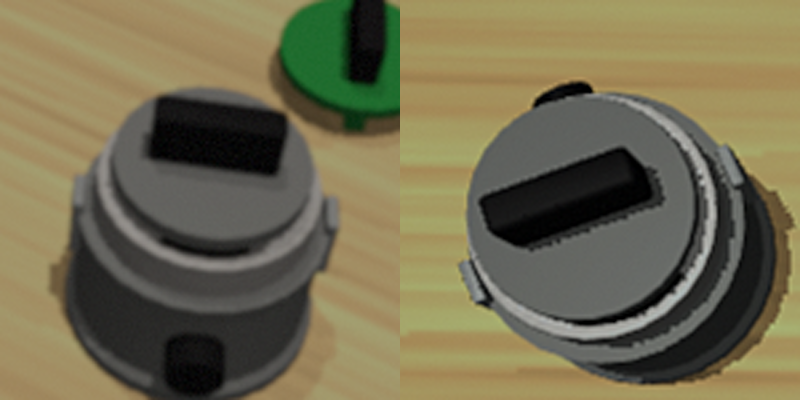

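View pics/top_end.png

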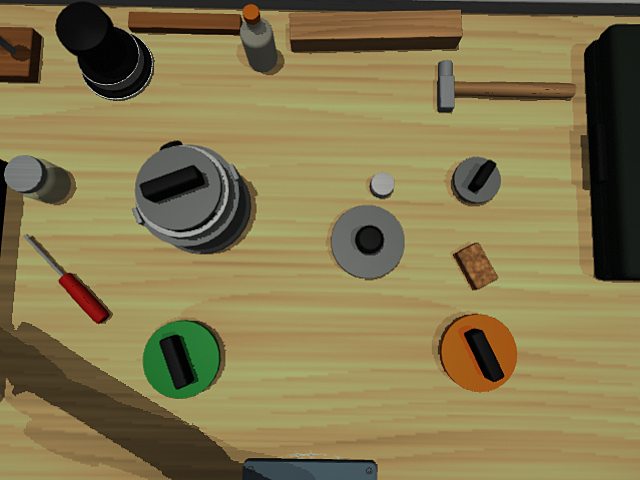

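The cap sits level in the collar (bar at top pixel (172,184)), and the bystanders at (476,180) and (368,241) have not moved. The bar lies at -68°, about 94° clockwise from the slots. My mask window clipped the bar's length (59 mm of 80), so I take only its angle from that measurement.

```bash
python3 -c "
from rig import finish_job
print(finish_job())"
```

```text
the job is handed in; nothing more can be done
None
```

The dust pot is closed. I put the large grey bar-grip cap into the collar with its lugs in the slots and pressed it down about 10 mm (about 7 N of spring force). I then turned it 94° clockwise, let go and moved the arm clear, all in about 14 s.

**Last checks:**
- **Lock:** with the cap still gripped, an upward pull met 10 N, so the lugs are caught under the flange.
- **Position:** after release, the pictures show the cap level, with its bar about 94° clockwise from the slots, matching the tool reading.
- **Surroundings:** the other two caps and everything else on the bench look unmoved, and the gripper touches nothing.

**One check fell short:** in the final bar measurement, my mask window cut the bar off (59 mm instead of 80 mm). I used only its angle, not its centre, so the cap's final centre rests on the tool reading and the pictures.

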